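Hang the rinsed dosing beakers on the air-drying stand

TASK

Dry the rinsed dosing beakers: first push the damper slide fully shut, then turn every beaker mouth-down over a peg of its own on the drying stand, rim flat on the tray, and only when all are on, slide the damper open until its white line stands at the green pointer. Leave the loose violet knob and the pale coat hook where they are.

Things in the scene. Friction and masses are not known exactly. Their poses are not given: they have to be found in the camera images.
- beaker_a: orange square plastic beaker, 42 x 42 mm outside, 95 mm long, walls 3.5 mm (inside 35 x 35), closed end 5 mm, about 70 g; starts lying on a flat side, mouth roughly towards the stand. Origin: centre of the outer face of its closed end (21 mm above the bench when lying); x runs along its axis to the mouth, y and z are normal to the flat sides. Grip it across two flat sides. May be absent.
- beaker_b: blue beaker, otherwise like the orange one. May be absent.
- beaker_c: white beaker, otherwise like the orange one. May be absent.
- stand: grey drying stand, fixed: tray 130 mm (its x) by 335 mm (its y), deck 12 mm above the bench, four white pegs in a row along its y (roughly away from the robot), aluminium duct 34 mm high along its +x edge (robot's right), 77 mm from the pegs' axes. Origin: centre of the underside, on the bench; -x faces the beakers. A beaker on a peg has its rim on the deck and its closed end 107 mm above the bench.
- peg0 (a point): point on the deck on the axis of the peg at the stand's +y end, the farthest from the robot. The pegs are 85 mm apart, 18 mm thick at the foot, 16 mm thick 55 mm up, tapered above that, 70 mm tall from the deck (tips 82 mm above the bench).
- peg1 (a point): the same for the second peg from the far end
- peg2 (a point): the same for the third peg from the far end
- damper: blue damper box, fixed, 90 mm (x) by 150 mm (y) by 34 mm high, with a slide in a track on its top. Origin: centre of its underside on the bench; the track runs along its y.
- slide (a joint): position of the damper slide in m: 0 = fully shut (the end of the track at the box's -y end), grows towards the box's +y, 0.1 = fully open; it stays where it is left, friction about 1.5 N
- slide_top (a point): centre of the top of the slide's upright orange grip, 75 mm above the bench; the grip is 14 mm thick along the track (the box's y) and 22 mm wide across it (x), and stands free for 32 mm below this point; the white line runs down its middle
- pointer: green pointer clamped on the damper box beside the track, at the side towards the box's +x; it does not move in a run. The slide is at the pointer when slide_top and this origin have the same y in the damper box's frame. Nothing of it obstructs the slide; it is 10 mm high above the box.
- hook_c: loose pale coat hook, 52 x 90 x 64 mm, a bystander. Origin: centre of its underside
- knob_violet: loose round violet moulded knob, 44 mm across, 24 mm high, a bystander. Origin: centre of its underside
- peg3 (a point): the same for the peg nearest the robot
- beaker_d: green beaker, otherwise like the orange one. May be absent.
Things that resemble listed ones, but are neither listed nor needed, are in the scene too. Leave any brown look-alike of the beaker_c alone.

How it is judged (in metres and radians):
On the way, in this order (a step that is already met when the one before it is completed fails the run):
1. the damper slide is fully shut (within 5 mm) (value of joint slide below 0.005 m), for 0.2 s.
2. every beaker present is mouth-down over a peg, rim on the tray, let go, while the damper is still shut (within 5 mm) (angle between each of beaker_a, beaker_b, beaker_c, beaker_d's own x axis and vertical above 3 rad and height (world z) of beaker_a between 0.1 and 0.113 m and linear speed of each of beaker_a, beaker_b, beaker_c, beaker_d below 0.03 m/s and contact force between the fingers and beaker_a below 0.1 N and (horizontal distance between beaker_a and peg0 below 0.016 m or horizontal distance between beaker_a and peg1 below 0.016 m or horizontal distance between beaker_a and peg2 below 0.016 m or horizontal distance between beaker_a and peg3 below 0.016 m) and height (world z) of beaker_b between 0.1 and 0.113 m and contact force between the fingers and beaker_b below 0.1 N and (horizontal distance between beaker_b and peg0 below 0.016 m or horizontal distance between beaker_b and peg1 below 0.016 m or horizontal distance between beaker_b and peg2 below 0.016 m or horizontal distance between beaker_b and peg3 below 0.016 m) and height (world z) of beaker_c between 0.1 and 0.113 m and contact force between the fingers and beaker_c below 0.1 N and (horizontal distance between beaker_c and peg0 below 0.016 m or horizontal distance between beaker_c and peg1 below 0.016 m or horizontal distance between beaker_c and peg2 below 0.016 m or horizontal distance between beaker_c and peg3 below 0.016 m) and height (world z) of beaker_d between 0.1 and 0.113 m and contact force between the fingers and beaker_d below 0.1 N and (horizontal distance between beaker_d and peg0 below 0.016 m or horizontal distance between beaker_d and peg1 below 0.016 m or horizontal distance between beaker_d and peg2 below 0.016 m or horizontal distance between beaker_d and peg3 below 0.016 m) and value of joint slide below 0.005 m), for 0.2 s.
3. the damper slide is open to the pointer, within 5 mm (y of slide_top in the frame of pointer between -0.005 and 0.005 m), for 0.2 s.
At the end, for the whole second after the job is handed in: Every beaker present is mouth-down (within 8 degrees) over a peg of its own, closed end 100 to 113 mm above the bench and within 16 mm of the peg's axis, at rest and let go; the slide's white line is within 5 mm of the green pointer along the track and the slide is still (all of step 3 and angle between each of beaker_a, beaker_b, beaker_c, beaker_d's own x axis and vertical above 3 rad and height (world z) of beaker_a between 0.1 and 0.113 m and linear speed of each of beaker_a, beaker_b, beaker_c, beaker_d below 0.03 m/s and contact force between the fingers and beaker_a below 0.1 N and (horizontal distance between beaker_a and peg0 below 0.016 m or horizontal distance between beaker_a and peg1 below 0.016 m or horizontal distance between beaker_a and peg2 below 0.016 m or horizontal distance between beaker_a and peg3 below 0.016 m) and height (world z) of beaker_b between 0.1 and 0.113 m and contact force between the fingers and beaker_b below 0.1 N and (horizontal distance between beaker_b and peg0 below 0.016 m or horizontal distance between beaker_b and peg1 below 0.016 m or horizontal distance between beaker_b and peg2 below 0.016 m or horizontal distance between beaker_b and peg3 below 0.016 m) and height (world z) of beaker_c between 0.1 and 0.113 m and contact force between the fingers and beaker_c below 0.1 N and (horizontal distance between beaker_c and peg0 below 0.016 m or horizontal distance between beaker_c and peg1 below 0.016 m or horizontal distance between beaker_c and peg2 below 0.016 m or horizontal distance between beaker_c and peg3 below 0.016 m) and height (world z) of beaker_d between 0.1 and 0.113 m and contact force between the fingers and beaker_d below 0.1 N and (horizontal distance between beaker_d and peg0 below 0.016 m or horizontal distance between beaker_d and peg1 below 0.016 m or horizontal distance between beaker_d and peg2 below 0.016 m or horizontal distance between beaker_d and peg3 below 0.016 m) and velocity of joint slide between -0.005 and 0.005 m/s); the robot touches nothing.
It fails at once if the violet knob is shifted by more than 4 cm (distance of knob_violet from where it was at the start of the episode above 0.04 m).
It fails at once if the pale coat hook is shifted by more than 4 cm (distance of hook_c from where it was at the start of the episode above 0.04 m).
Of beaker_a, beaker_b, beaker_c, beaker_d only 3 to 4 are there at a start; the rules pass over those that are not, and their reading is None.
At some moment in a run one of beaker_a may be knocked a few centimetres aside while the robot is not near it.
It also fails if it takes over 200 s, if anything falls off the work surface, if the arm or the gripper's body presses on something with over 40 N, if the wrist force passes 120 N, or if a joint passes its speed limit or range.

ROBOT

A 6-joint arm with a two-finger parallel gripper is mounted at the origin on the work surface; the furniture and walls round the work are solid. World frame = base frame: x ahead of the robot, y to its left, z up, the work surface at z = 0. Lengths are in mm, angles in rad, forces in N, time in s.
With the tool pointing down it reaches from about 400 to 825 mm from the base axis. Payload 7 kg.
Tool frame: the origin (TCP) lies at the very end of the fingers, on their centre line; the grasp point (between the pads) lies 19 mm behind it; z points along the fingers, y is the line along which they close (so a half turn about z gives the same grasp; the last joint's range is limited). The gripper opens to 88 mm and grips with 3 to 60 N. Pads are 19 mm wide; open, the fingers measure 130 mm over their backs; the gripper's body (78 mm by 193 mm) begins 47 mm behind the grasp point.
Start: joints at [1.49, 0.359, 0.012, 0, -1.224, -0.288], TCP at [243.342, 629.587, 226.561] pointing down, gripper open.
Joint ranges: [-3.07, 3.07], [-1.43, 2.12], [-1.02, 1.25], [-3.03, 1.67], [-3.05, -0], [-3.03, 3.03]. Speed limits (rad/s): [2.39, 2.39, 3.01, 3.14, 3.14, 3.14].

INTERFACE

Orientations are given as a unit quaternion [x, y, z, w].
In Python, from plant import bot gives the robot as it stands. Calls block until the motion is done:
- bot.move_ptp(position, orientation): joint-space move of the TCP to a pose.
- bot.line_to(position, velocity=150, ori=None): straight line of the TCP; ori=None keeps the orientation; velocity is the mean speed in mm/s.
- bot.move_joints(angles): joint-space move.
- bot.move_gripper(opening, force=None): finger opening in mm; force is the grip in N (None keeps the last); returns when the fingers have stopped.
- bot.pause(seconds).
- bot.solve_ik(position, orientation): joint angles nearest the present ones, or None.
- bot.read_state(): the state.
- bot.camera(name): name is "side" or "top" or "wrist"; returns the picture (400x640x3 uint8, red, green, blue); there is no depth.
- bot.get_calibration(name): a dict with "fx", "fy", "cx", "cy" (pixels), "view" (4x4, takes a point from world to camera coordinates); the wrist camera has in their place "T_tool_cam" (4x4, takes a point from camera to tool coordinates, whose origin is the TCP and whose axes are the flange's). Camera axes: x right, y up, looking along -z (the intrinsics and any distortion apply to the point x, -y, -z); pixel columns grow to the right and rows downward; lengths in mm; the calibration is good to about 2 mm. The wrist camera is an equidistant fisheye: a pixel r from the principal point sees the ray r / f radians off the axis. A picture is of the moment at which its call begins: read the wrist's pose just before it. get_calibration takes no time and is no camera call.
A pose or a line that the arm cannot do raises bot.Unreachable and nothing moves.
- bot.close_job(): hands the job in; it is judged then, once.
The state is a dict: "t": time; "joint_pos": joint angles; "qvel": joint speeds; "tau": joint torques, N m; "tcp_pos": TCP position; "eef_rot": TCP orientation; "contact_force": force on the tool from outside, world axes, zero at the start; "moment": the same for the moment, N m; "width": finger opening in mm; "finger_force": force on a finger pad.
Only numpy, scipy, OpenCV 4.12 (cv2) and the standard library are available. Lean on these libraries where they do the work, as an engineer would, in place of code of your own. Each camera call takes 0.05 s, during which the arm holds its last target. There are 200 camera calls.

## Working session

There is one attempt and no reset: what is moved stays moved. The work goes in short steps, each a Python script; the robot and the scene stay as the last script left them, time stands still between calls to the robot, and variables do not carry over. Pictures are saved under pics/ and viewed, at most 14 in all, crops included, and the job is handed in when it is done.

```bash
ls; mkdir -p pics
python3 - <<'E'
from plant import bot
import cv2
for n in ("top","side"):
    im=bot.camera(n); cv2.imwrite(f"pics/{n}0.png",im[:,:,::-1])
    c=bot.get_calibration(n); print(n,c)
print(bot.get_calibration("wrist")); print(bot.read_state())
E
```

```text
pics
top {'fx': 382.4180121003875, 'fy': 382.4180121003875, 'cx': 318.48581651064563, 'cy': 201.7434249752886, 'view': array([[-2.14407203e-02, -9.99768874e-01, -1.57931046e-03,
        -1.03775736e+02],
       [ 9.98809649e-01, -2.14893218e-02,  4.37892087e-02,
        -5.06520884e+02],
       [-4.38130262e-02, -6.38558345e-04,  9.99039544e-01,
        -9.53479330e+02],
       [ 0.00000000e+00,  0.00000000e+00,  0.00000000e+00,
         1.00000000e+00]])}
side {'fx': 434.20915520789526, 'fy': 434.20915520789526, 'cx': 318.9911628237806, 'cy': 199.50967378197862, 'view': array([[ 9.18196472e-01, -3.96101129e-01,  4.37439280e-03,
        -5.24119740e+02],
       [ 2.44381698e-01,  5.75119705e-01,  7.80714359e-01,
        -1.30313566e+02],
       [-3.11757638e-01, -7.15780148e-01,  6.24872750e-01,
        -9.24226305e+02],
       [ 0.00000000e+00,  0.00000000e+00,  0.00000000e+00,
         1.00000000e+00]])}
{'fx': 309.70691628693146, 'fy': 309.70691628693146, 'cx': 324.86463735345023, 'cy': 199.31718464842447, 'T_tool_cam': array([[-6.95533611e-04,  9.52714384e-01,  3.03866449e-01,
  
[... 295 characters left out ...]
int_pos': array([ 1.49013048e+00,  3.59307843e-01,  1.11511298e-02, -2.57744044e-04,
       -1.22409499e+00, -2.88084789e-01]), 'qvel': array([ 1.60954808e-03, -2.56278038e-03,  1.03397269e-03,  1.60635831e-03,
        5.23774381e-04, -1.52840064e-05]), 'tau': array([-9.48282577e-04, -5.84162843e+01,  2.93753046e+01,  7.01555818e+00,
        1.01551219e-02, -5.43143301e-05]), 'tcp_pos': array([243.19959642, 629.20621244, 225.730609  ]), 'eef_rot': array([ 9.83042654e-01, -1.83375559e-01, -4.51882242e-05,  7.36320983e-04]), 'contact_force': array([-0.20335422, -0.63335351, -0.82939739]), 'moment': array([-0.00798864, -0.02368918,  0.01301103]), 'finger_force': 0.0, 'width': 87.66129143133568}
```

View pics/top0.png

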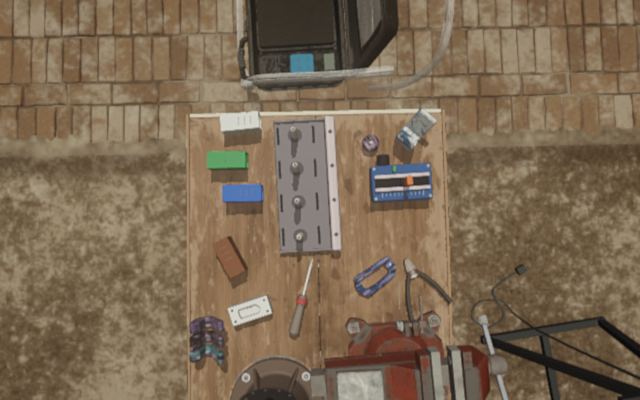

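View pics/side0.png

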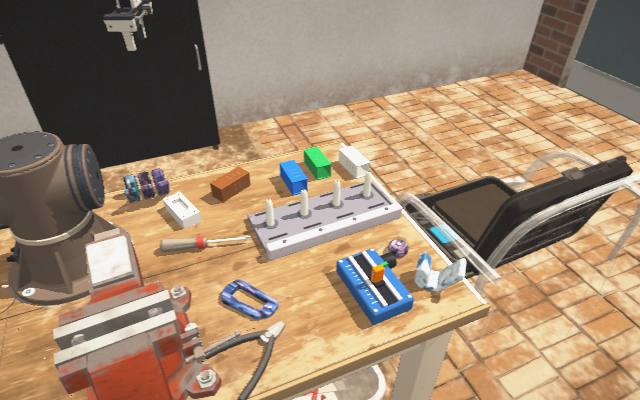

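Top view: white (240,122), green (227,160) and blue (243,193) beakers. There is also a brown look-alike at (230,257), a white box at (250,310), the slide grip at (409,181) and the pointer at (394,170). No orange beaker is visible. I'll zoom in to settle which white item is the beaker and what is around it.

Run:
```python
import cv2,numpy as np
t=cv2.imread("pics/top0.png"); s=cv2.imread("pics/side0.png")
a=cv2.resize(t[100:335,185:345],None,fx=2.5,fy=2.5,interpolation=cv2.INTER_CUBIC)
b=cv2.resize(s[140:300,155:420],None,fx=1.5,fy=1.5,interpolation=cv2.INTER_CUBIC)
c=cv2.resize(t[105:215,350:450],None,fx=3,fy=3,interpolation=cv2.INTER_CUBIC)
W=np.zeros((600,800,3),np.uint8)
W[:a.shape[0],:a.shape[1]]=a; W[:b.shape[0],400:400+b.shape[1]]=b[:,:400]; W[250:250+c.shape[0],450:450+c.shape[1]]=c
cv2.imwrite("pics/crop1.png",W)
```

```text
(no output)
```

View pics/crop1.png

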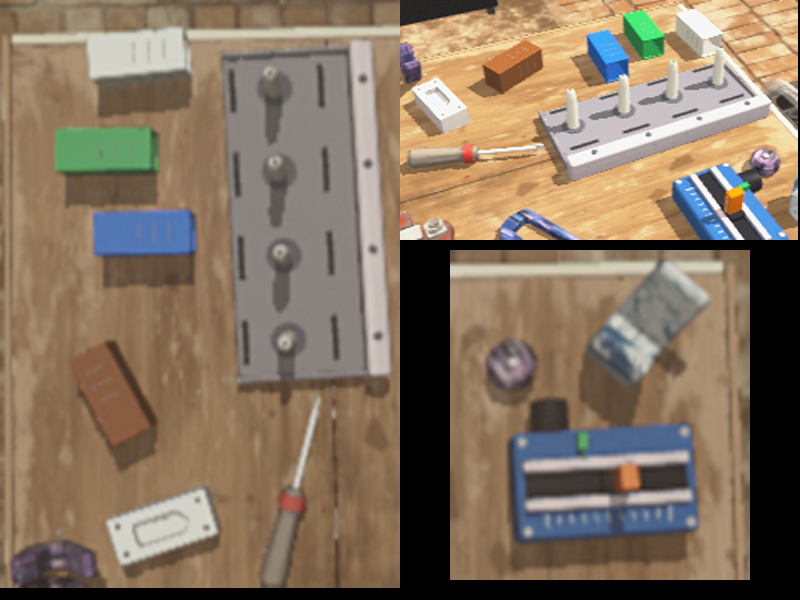

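The crop settles it. The far white item with graduation marks is beaker_c, and the box at (250,310) is a distractor. beaker_a is absent. The mouths face the stand. Next I'll measure.

```bash
cat > h.py <<'E'
import numpy as np,cv2
from scipy.spatial.transform import Rotation as R
from plant import bot
def ray(n,uv):
    c=bot.get_calibration(n); V=np.array(c["view"]); u,v=uv
    d=V[:3,:3].T@np.array([(u-c["cx"])/c["fx"],-(v-c["cy"])/c["fy"],-1.])
    return -V[:3,:3].T@V[:3,3],d
def plane(n,uv,z):
    o,d=ray(n,uv); return o+d*(z-o[2])/d[2]
def wplane(uv,z,st):
    c=bot.get_calibration("wrist"); T=np.array(c["T_tool_cam"])
    x,y=(uv[0]-c["cx"])/c["fx"],(uv[1]-c["cy"])/c["fy"]; th=np.hypot(x,y)+1e-12
    d=np.array([np.sin(th)*x/th,-np.sin(th)*y/th,-np.cos(th)])
    Q=R.from_quat(st["eef_rot"]).as_matrix()
    o=Q@T[:3,3]+st["tcp_pos"]; d=Q@T[:3,:3]@d
    return o+d*(z-o[2])/d[2]
def blob(im,lo,hi,box=None,k=0,minA=15):
    h=cv2.cvtColor(im,cv2.COLOR_RGB2HSV); m=cv2.inRange(h,np.array(lo),np.array(hi))
    if box is not None:
        b=np.zeros_like(m); x0,y0,x1,y1=box; b[y0:y1,x0:x1]=255; m&=b
    if k: m=cv2.morphologyEx(m,cv2.MORPH_OPEN,np.ones((k,k)))
    c,_=cv2.findContours(m,cv2.RETR_EXTERNAL,cv2.CHAIN_APPROX_NONE)
    return sorted([q for q in c if cv2.contourArea(q)>=minA],key=cv2.contourArea,reverse=True)
def quat(zdir,xdir):
    z=np.array(zdir,float);z/=np.linalg.norm(z);x=np.array(xdir,float);x-=z*(x@z);x/=np.linalg.norm(x)
    return R.from_matrix(np.c_[x,np.cross(z,x),z]).as_quat()
E
python3 - <<'E'
from h import *
np.set_printoptions(precision=1,suppress=True)
im=cv2.imread("pics/top0.png")[:,:,::-1].copy()
C={"white":([0,0,140],[179,60,255],(210,105,270,140)),"green":([45,100,40],[85,255,255],(195,140,260,180)),
"blue":([100,120,40],[130,255,255],(210,175,270,210)),"brown":([0,90,40],[20,255,200],(205,230,250,285))}
for n,(lo,hi,b) in C.items():
    q=blob(im,lo,hi,b,0)[0]
    P=np.array([plane("top",p[0],42)[:2] for p in q],np.float32)
    r=cv2.minAreaRect(P); print(n,cv2.boundingRect(q),r, cv2.contourArea(P))
for n,lo,hi,b in (("slide",[5,150,150],[20,255,255],(375,165,435,200)),("point",[45,100,40],[85,255,255],(370,155,430,190))):
    q=blob(im,lo,hi,b,0,3)[0];m=cv2.moments(q);uv=(m["m10"]/m["m00"],m["m01"]/m["m00"]);print(n,uv,plane("top",uv,75 if n=="slide" else 44), cv2.boundingRect(q))
q=blob(im,[100,120,40],[130,255,255],(360,155,440,210))
P=np.array([plane("top",p[0],34)[:2] for p in np.vstack(q[:3])],np.float32);print("box",cv2.minAreaRect(P))
# stand & pegs
for uv in ((294,133),(296,168),(298,201),(300,236.5)): print("pegtip",plane("top",uv,82))
for uv in ((274.5,121),(279,252.5),(333,117),(340,249),(240,113)): print("c",plane("top",uv,12 if uv[0]<300 else 34))
for uv in ((415,130),(370,143),(382,160)): print(plane("top",uv,30))
E
```

```text
white (210, 110, 60, 22) ((707.8357543945312, 75.03661346435547), (48.71595001220703, 145.90771484375), 1.7914392948150635) 4719.797922771242
green (208, 152, 39, 17) ((611.318115234375, 107.90310668945312), (39.409576416015625, 93.20997619628906), 0.5034658312797546) 3220.05194121995
blue (223, 185, 40, 17) ((528.2172241210938, 70.62382507324219), (95.63893127441406, 39.18498992919922), 88.76730346679688) 3526.740994711028
brown (205, 230, 45, 55) ((373.612060546875, 110.33145141601562), (107.12187194824219, 131.15493774414062), 89.22744750976562) 13891.301619777398
slide (409.546875, 180.59375) [ 546.7 -330.5   75. ] (407, 177, 6, 8)
point (394.0, 168.25925925925924) [ 580.7 -300.9   44. ] (393, 166, 3, 6)
box ((545.9032592773438, -348.8318786621094), (74.32353210449219, 81.8628158569336), 0.6366434693336487)
pegtip [664.3 -60.5  82. ]
pegtip [581.4 -63.6  82. ]
pegtip [503.8 -66.9  82. ]
pegtip [421.  -69.9  82. ]
c [712.1  -7.2  12. ]
c [379. -13.  12.]
c [ 713.2 -155.2   34. ]
c [ 386.2 -164.8   34. ]
c [734.6  80.3  12. ]
[ 677.1 -358.9   30. ]
[ 646.9 -245.9   30. ]
[ 603.7 -274.6   30. ]
```

Run:
```python
from h import *
np.set_printoptions(precision=2,suppress=True)
t=np.radians(25)
for tag,p,q in [("look",(520,20,260),quat((0,0,-1),(1,0,0))),("slide",(547,-330,50),quat((0,0,-1),(1,0,0))),("slideb",(547,-330,50),quat((0,0,-1),(-1,0,0)))]:
    print(tag,bot.solve_ik(p,q))
for a in (15,25,35):
  t=np.radians(a)
  for n,(x,y) in dict(w=(708,75),g=(611,108),b=(528,71)).items():
    q=quat((0,-np.sin(t),-np.cos(t)),(0,1,0)); print(a,n,bot.solve_ik((x,y+25,8),q),bot.solve_ik((x,y+25,200),q))
  for p in ((664,-60.5),(581,-64),(504,-67),(421,-70)):
    q=quat((0,np.cos(t),-np.sin(t)),(0,0,1)); print(a,p,bot.solve_ik((p[0],p[1]+19,80),q),bot.solve_ik((p[0],p[1]+19,190),q))
bot.move_ptp((520,20,260),quat((0,0,-1),(1,0,0)))
for k,p in enumerate([(520,20,260),(545,-310,200)]):
    bot.move_ptp(p,quat((0,0,-1),(1,0,0))); bot.pause(.3)
    s=bot.read_state(); im=bot.camera("wrist"); cv2.imwrite(f"pics/w{k}.png",im[:,:,::-1]); np.savez(f"pics/w{k}.npz",tcp_pos=s["tcp_pos"],eef_rot=s["eef_rot"])
    print(s["tcp_pos"],s["t"],s["contact_force"])
```

```text
look [ 0.42  0.08 -0.27  0.   -1.22  1.15]
slide [-0.24  0.46 -0.28  0.   -0.84  1.81]
slideb [-0.24  0.46 -0.28  0.   -0.84 -1.33]
15 w [ 0.52  0.64 -0.2   0.29 -0.89  2.41] [ 0.53  0.48  0.01  0.24 -1.25  2.52]
15 g [ 0.65  0.54 -0.4   0.29 -0.81  2.28] [ 0.65  0.35 -0.19  0.22 -1.21  2.39]
15 b [ 0.68  0.43 -0.62  0.31 -0.71  2.2 ] [ 0.69  0.2  -0.39  0.22 -1.16  2.34]
15 (664, -60.5) [-0.44  0.91  0.34 -1.11 -1.78 -2.47] [-0.45  0.77  0.36 -1.14 -1.85 -2.61]
15 (581, -64) [-0.48  0.84  0.16 -1.06 -1.76 -2.35] [-0.49  0.69  0.18 -1.09 -1.84 -2.5 ]
15 (504, -67) [-0.53  0.8   0.01 -1.01 -1.73 -2.24] [-0.54  0.63  0.03 -1.04 -1.84 -2.4 ]
15 (421, -70) [-0.59  0.76 -0.14 -0.95 -1.7  -2.12] [-0.6   0.57 -0.12 -0.97 -1.83 -2.29]
25 w [ 0.58  0.69 -0.21  0.44 -0.97  2.25] [ 0.59  0.52 -0.02  0.37 -1.3   2.4 ]
25 g [ 0.71  0.59 -0.4   0.42 -0.91  2.12] [ 0.72  0.4  -0.2   0.34 -1.28  2.28]
25 b [ 0.75  0.49 -0.62  0.44 -0.82  2.03] [ 0.77  0.26 -0.4   0.33 -1.24  2.22]
25 (664, -60.5) [-0.39  0.82  0.3  -1.   -1.66 -2.51] [-0.39  0.69  0.33 -1.02 -1.75 -2.65]
25 (581, -64) [-0.43  0.75  
[... 249 characters left out ...]
0.63  0.75 -0.21  0.55 -1.07  2.13] [ 0.64  0.57 -0.04  0.49 -1.38  2.3 ]
35 g [ 0.76  0.66 -0.38  0.5  -1.04  2.01] [ 0.77  0.47 -0.21  0.43 -1.37  2.18]
35 b [ 0.81  0.56 -0.6   0.51 -0.94  1.91] [ 0.83  0.33 -0.42  0.41 -1.32  2.11]
35 (664, -60.5) [-0.32  0.73  0.24 -0.89 -1.53 -2.56] [-0.33  0.61  0.3  -0.89 -1.64 -2.7 ]
35 (581, -64) [-0.37  0.65  0.06 -0.87 -1.5  -2.46] [-0.37  0.52  0.12 -0.87 -1.62 -2.61]
35 (504, -67) [-0.41  0.59 -0.09 -0.85 -1.47 -2.37] [-0.41  0.44 -0.03 -0.85 -1.61 -2.53]
35 (421, -70) [-0.47  0.53 -0.24 -0.83 -1.44 -2.28] [-0.47  0.36 -0.17 -0.82 -1.6  -2.45]
[520.01  20.03 259.99] 3.0333 [ 0.68 -0.48 -0.16]
[ 545.41 -309.16  200.4 ] 4.6583 [-0.22  0.13 -0.13]
```

View pics/w0.png

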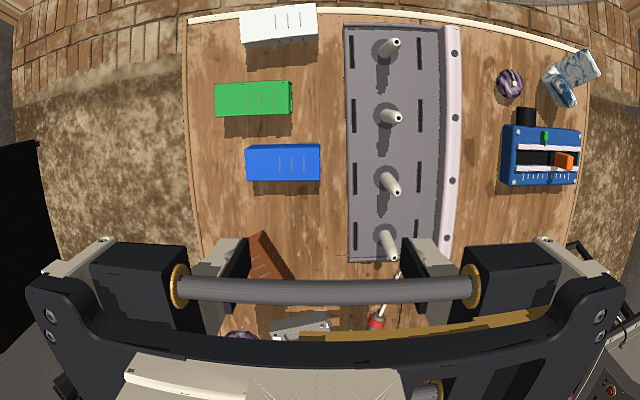

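View pics/w1.png

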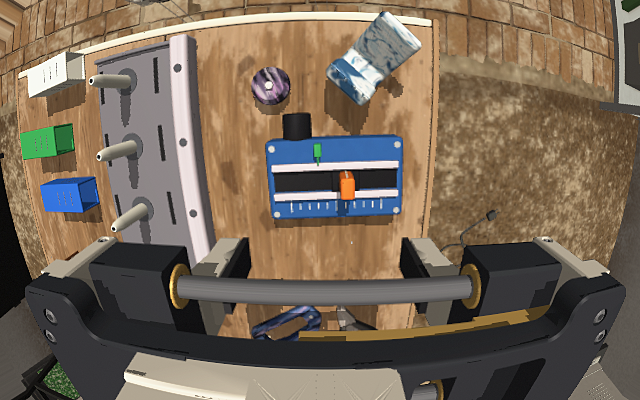

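w0 shows the three beakers and the four peg tips at about (397,42), (397,117), (395,188) and (390,257). w1 shows the orange grip at (347,183), left of the right end of the track, and the green pointer at (317,153). Now I'll shut the damper.

Run:
```python
from h import *
np.set_printoptions(precision=1,suppress=True)
w0=cv2.imread("pics/w0.png")[:,:,::-1].copy();w1=cv2.imread("pics/w1.png")[:,:,::-1].copy()
s0=dict(np.load("pics/w0.npz"));s1=dict(np.load("pics/w1.npz"))
for uv in ((266,140),(402,136),(403,215),(274,219)): print("box",wplane(uv,34,s1))
for uv in ((347,173),): print("slide",wplane(uv,75,s1))
q=blob(w1,[45,100,40],[85,255,255],(300,135,340,170),0,3)[0];m=cv2.moments(q);print("pt",wplane((m["m10"]/m["m00"],m["m01"]/m["m00"]),42,s1))
for n,lo,hi,b in (("w",[0,0,140],[179,40,255],(225,5,330,50)),("g",[45,100,40],[85,255,255],(200,70,300,130)),("b",[100,120,40],[130,255,255],(235,135,330,190))):
    q=blob(w0,lo,hi,b,3)[0];P=np.array([wplane(p[0],42,s0)[:2] for p in q],np.float32);print(n,cv2.minAreaRect(P))
for uv in ((397,42),(398,117),(397,188),(391,257)): print("tip",wplane(uv,82,s0))
c=lambda a,x0,y0,x1,y1,f:cv2.resize(a[y0:y1,x0:x1],None,fx=f,fy=f,interpolation=cv2.INTER_CUBIC)
A=c(w0,335,15,465,265,2.4);B=c(w1,255,125,415,230,3);W=np.zeros((600,800,3),np.uint8)
W[:A.shape[0],:A.shape[1]]=A;W[:B.shape[0],315:315+B.shape[1]]=B
D=c(w0,205,0,330,190,1.5);W[315:600,320:320+D.shape[1]]=D
cv2.imwrite("pics/crop2.png",W[:,:,::-1])
# shut the damper
dn=quat((0,0,-1),(1,0,0))
bot.move_gripper(50,20)
bot.move_ptp((547,-330,120),dn); bot.line_to((547,-330,50),80); f0=bot.read_state()["contact_force"]
bot.move_gripper(0,20); bot.pause(.2); s=bot.read_state(); print("grip",s["width"],s["tcp_pos"],s["contact_force"])
y=-330
while y>-420:
    y-=2; bot.line_to((547,y,50),40); s=bot.read_state(); f=s["contact_force"]-f0
    if abs(f[1])>10: break
print(y,s["tcp_pos"],f,s["width"])
```

```text
box [ 590.9 -245.2   34. ]
box [ 595.9 -390.3   34. ]
box [ 506.  -397.4   34. ]
box [ 501.3 -250.    34. ]
slide [ 563.9 -328.6   75. ]
pt [ 579.8 -299.8   42. ]
w ((707.2732543945312, 78.44060516357422), (42.04875564575195, 94.6554946899414), 4.033170223236084)
g ((612.1176147460938, 110.67669677734375), (97.66348266601562, 41.91450881958008), 89.7800064086914)
b ((531.388427734375, 75.41850280761719), (93.67532348632812, 45.87222671508789), 89.6168212890625)
tip [674.  -56.7  82. ]
tip [590.2 -58.7  82. ]
tip [509.2 -61.5  82. ]
tip [419.9 -61.2  82. ]
grip 14.250197887070867 [ 547.  -330.1   50.1] [-0.7 -0.6  2. ]
-374 [ 548.5 -371.    50.1] [ 7.8 16.7  4.1] 14.041262406916518
```

View pics/crop2.png

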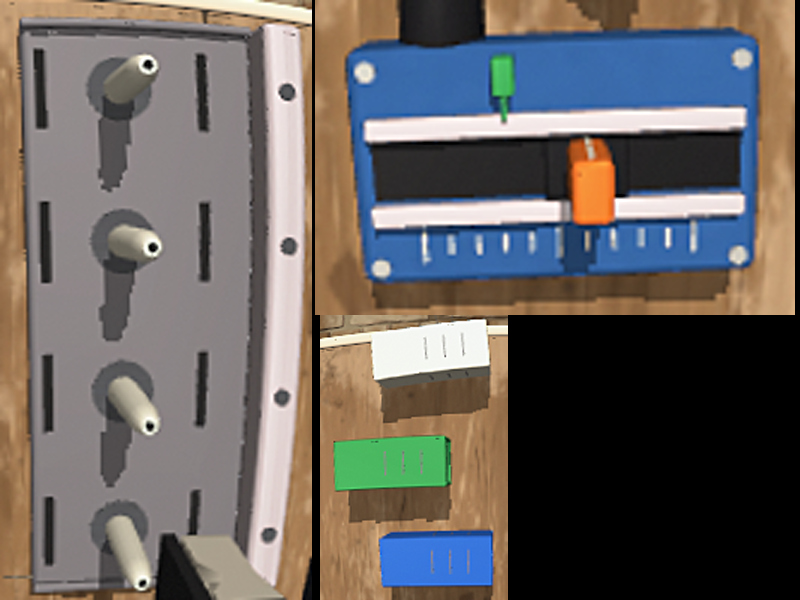

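The picture shows the tips in w0 at (396,42), (398,118), (397,192) and (395,257), and the white beaker yawed about 4° and close to the edge lip. The slide hit its stop at y=-371, which is the box centre (-321) minus 50, so it is shut. Next I'll release it, fix the peg positions and triangulate the chair rail.

Run:
```python
from h import *
np.set_printoptions(precision=1,suppress=True)
dn=quat((0,0,-1),(1,0,0))
bot.line_to((548.4,-370.5,50),40); bot.move_gripper(50); bot.line_to((548.4,-371,130),100)
s0=dict(np.load("pics/w0.npz"))
T=[wplane(u,82,s0)[:2] for u in ((396.3,41.7),(398.3,117.9),(397.5,192.5),(394.6,257.5))]
F=[wplane(u,12,s0)[:2] for u in ((384.2,52.5),(385,115),(385.8,177.5),(385,235))]
TT=[plane("top",u,82)[:2] for u in ((294,133),(296,168),(298,201),(300,236.5))]
for X in (T,F,TT): print(np.array(X).round(1).tolist())
def tri(a,b):
    o,d=ray("top",a);p,e=ray("side",b);k=np.linalg.lstsq(np.c_[d,-e],p-o,rcond=None)[0];return (o+d*k[0]+p+e*k[1])/2,np.linalg.norm(o+d*k[0]-p-e*k[1])
for a,b in (((245,84),(383,187)),((395,70),(497,277)),((294,133),(368,174)),((445,111),(489,303))): print(tri(a,b))
bot.move_ptp((540,-20,300),dn); bot.pause(.2)
s=bot.read_state();im=bot.camera("top");cv2.imwrite("pics/top1.png",im[:,:,::-1]);
q=blob(im,[5,150,150],[20,255,255],(375,165,435,200),0,3)
if q:
  m=cv2.moments(q[0]);uv=(m["m10"]/m["m00"],m["m01"]/m["m00"]);print("slide",plane("top",uv,75))
w=bot.camera("wrist");cv2.imwrite("pics/w2.png",w[:,:,::-1]);print(s["t"],s["tcp_pos"])
for n,lo,hi,b in (("w",[0,0,140],[179,40,255],(200,0,360,140)),("g",[45,100,40],[85,255,255],(180,50,330,200)),("b",[100,120,40],[130,255,255],(180,90,360,230))):
    q=blob(w,lo,hi,b,3)[0];print(n,cv2.boundingRect(q),cv2.minAreaRect(np.array([wplane(p[0],42,s)[:2] for p in q],np.float32)))
```

```text
[[674.3, -55.9], [589.2, -59.1], [503.8, -62.5], [419.0, -65.9]]
[[673.1, -55.7], [589.5, -57.7], [504.5, -62.0], [418.6, -66.2]]
[[664.3, -60.5], [581.4, -63.6], [503.8, -66.9], [421.0, -69.9]]
(array([ 840.5,   95. , -113.6]), np.float64(28.513243379493836))
(array([ 876.4, -338.7,  -88.9]), np.float64(0.05917818654369273))
(array([667.7, -61.7,  80.9]), np.float64(6.695396470768583))
(array([ 730.4, -442.9,   11.4]), np.float64(4.155652482583257))
slide [ 545.8 -367.1   75. ]
17.0083 [540.  -20.8 299.3]
w (315, 48, 45, 92) ((636.6946411132812, -37.0399055480957), (123.46871185302734, 58.01613998413086), 1.1386725902557373)
g (197, 98, 71, 34) ((612.1119384765625, 108.53858947753906), (101.32471466064453, 42.1558723449707), 89.81278991699219)
b (225, 154, 69, 34) ((532.090087890625, 73.13790893554688), (97.7162094116211, 47.274497985839844), 89.53942108154297)
```

The pegs agree between tips and feet, with an 85 mm pitch. The chair rail is well below the bench. Now blue goes to peg2.

```bash
cat >> h.py <<'E'
PEG=[np.array(p) for p in ((673.5,-56.5),(589.3,-59.3),(504.2,-62.8),(419,-66.5))]
TILT=np.radians(25); Z=np.array([0,0,1.])
def pick(c,ax,open_=60,gz=32,ga=25):
    """c: beaker centre xy, ax: axis direction (to the mouth) xy, lying"""
    a=np.array([*ax,0.])/np.linalg.norm(ax)
    zt=-Z*np.cos(TILT)+a*np.sin(TILT); q=quat(zt,-a)
    g=np.array([*c,0.])-a*(47.5-ga)+Z*gz; p=g+19*zt
    bot.move_gripper(open_,30)
    bot.move_ptp(p+Z*130,q); f0=bot.read_state()["contact_force"]
    bot.line_to(p+Z*30,150); bot.line_to(p,60)
    f=bot.read_state()["contact_force"]-f0; print("down",f)
    if np.linalg.norm(f)>12: return False
    bot.move_gripper(0,30); bot.pause(.2); w=bot.read_state()["width"]; print("width",w)
    bot.line_to(p+Z*60,80); bot.line_to(p+Z*270,200); print("lifted",bot.read_state()["width"],bot.read_state()["tcp_pos"])
    return w>38
def preplace(peg,gz=32,ga=25,dz=130):
    a=-Z; s=np.array([-0.04,1,0]); s/=np.linalg.norm(s)   # tool points along s, slightly down
    zt=s*np.cos(TILT)-Z*np.sin(TILT); q=quat(zt,Z)
    g=np.array([*peg,107-ga])-s*(gz-21); p=g+19*zt
    return p,q
E
python3 - <<'E'
from h import *
np.set_printoptions(precision=1,suppress=True)
if pick((530,73),(0,-1)):
    p,q=preplace(PEG[2]); bot.move_ptp(p+Z*130,q); bot.pause(.3)
s=bot.read_state(); print(s["t"],s["width"],s["tcp_pos"],p)
cv2.imwrite("pics/s1.png",np.hstack([bot.camera("side")[60:330,150:550],bot.camera("wrist")[:270,120:520]])[:,:,::-1])
E
```

```text
down [-1.2  0.4 -0.4]
width 41.5180021077561
lifted 41.95278571028184 [529.4  87.2 283.5]
26.9167 41.836568614181594 [503.9 -56.5 204. ] [504.  -56.6  74. ]
```

View pics/s1.png

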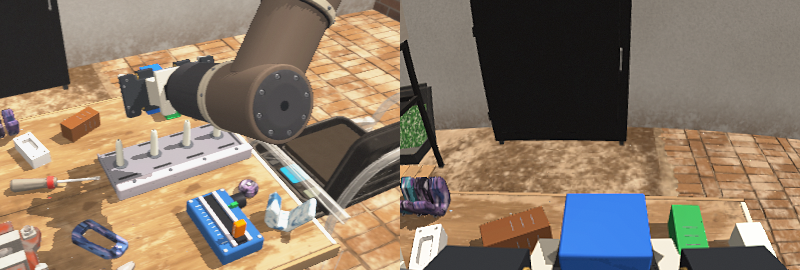

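The beaker is held upright, closed end up, with its square face level in the wrist view, and it sits above the row of pegs. The slide is at the right end. I'll lower it until it touches.

```bash
cat >> h.py <<'E'
def place(peg,extra=6):
    p,q=preplace(peg); f0=bot.read_state()["contact_force"]
    bot.line_to(p+Z*65,150); ok=True; h=65.
    while h>-extra:                        # coarse steps over the peg, then feel for the deck
        h-=5 if h>6 else 1
        bot.line_to(p+Z*h,60 if h>6 else 25); f=bot.read_state()["contact_force"]-f0
        if np.linalg.norm(f[:2])>10 or f[2]>5: break
    print("stop h",h,f)
    if h>9: return False
    w=bot.read_state()["width"]; bot.line_to(p+Z*(h+.5),20); bot.move_gripper(60); bot.pause(.3)
    s=np.array([0.04*0,-1,0]); s=-R.from_quat(q).as_matrix()[:,2]
    bot.line_to(p+s*75+Z*(h+3),120); bot.line_to(p+s*75+Z*180,250); print("t",bot.read_state()["t"],w)
    return True
E
python3 - <<'E'
from h import *
np.set_printoptions(precision=1,suppress=True)
print(place(PEG[2]))
cv2.imwrite("pics/s2.png",np.hstack([bot.camera("side")[60:330,150:550],bot.camera("top")[90:360,170:460]])[:,:,::-1])
E
```

```text
stop h -2.0 [ 0.4 -1.3 10.1]
t 35.225 41.721313980764116
True
```

View pics/s2.png

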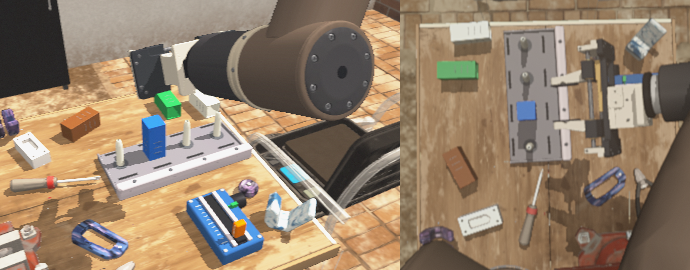

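Blue is seated on peg2: upright, and placement stopped on a 10 N touch. Green and white are next.

```bash
sed -i 's/    bot.move_ptp(p+Z\*130,q); f0=/    bot.move_ptp(p+Z*270,q); bot.line_to(p+Z*130,250); f0=/' h.py
python3 - <<'E'
from h import *
np.set_printoptions(precision=1,suppress=True)
for c,ax,k in (((612,109.5),(0.003,-1),1),((707.3,76.5),(.07,-.998),0)):
    ok=pick(c,ax,56)
    if not ok: print("pick failed"); break
    p,q=preplace(PEG[k]); bot.move_ptp(p+Z*130,q); bot.pause(.2)
    ok=place(PEG[k]); print(k,ok)
    if not ok: break
cv2.imwrite("pics/s3.png",np.hstack([bot.camera("side")[60:330,150:550],bot.camera("top")[90:360,170:460]])[:,:,::-1])
E
```

```text
down [-1.4  0.6 -1.2]
width 41.74638179979485
lifted 41.91294253159265 [611.4 123.7 283.4]
stop h -2.0 [-0.7 -1.3  5.6]
t 57.0917 41.56181445026105
1 True
down [-0.2  0.1  0.8]
width 41.7852203304161
lifted 41.901968101260465 [705.7  90.7 283.2]
stop h -2.0 [-1.3 -2.3  8.6]
t 79.3 41.68511729688796
0 True
```

View pics/s3.png

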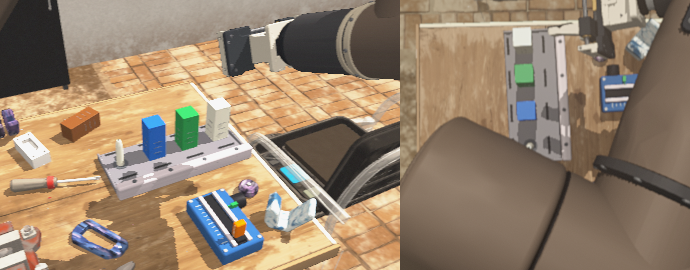

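All three beakers stand upright on their pegs. Next I'll take a closer look at the slide and pointer, then drag.

Run:
```python
from h import *
np.set_printoptions(precision=1,suppress=True)
dn=quat((0,0,-1),(1,0,0))
s=bot.read_state()["tcp_pos"]
bot.move_ptp((520,-330,300),dn); bot.move_ptp((520,-330,150),dn); bot.pause(.3)
s=bot.read_state(); im=bot.camera("wrist"); print(s["t"],s["tcp_pos"])
np.savez("pics/w3.npz",tcp_pos=s["tcp_pos"],eef_rot=s["eef_rot"]);cv2.imwrite("pics/w3.png",im[:,:,::-1])
q=blob(im,[45,100,40],[85,255,255],(200,50,450,230),0,5)[0];m=cv2.moments(q);uv=(m["m10"]/m["m00"],m["m01"]/m["m00"]);print("pt",uv,cv2.boundingRect(q),wplane(uv,42,s))
q=blob(im,[5,150,120],[20,255,255],(200,50,450,240),0,5)[0];print("slide",cv2.boundingRect(q))
x,y,w,h=cv2.boundingRect(q);print([wplane((u,y+h*.3),75,s) for u in (x,x+w)])
cv2.imwrite("pics/w3c.png",cv2.resize(im[60:250,200:440],None,fx=3,fy=3,interpolation=cv2.INTER_CUBIC)[:,:,::-1])
```

```text
84.175 [ 520.8 -330.2  151.5]
pt (291.332187857961, 132.1294387170676) (287, 123, 10, 25) [ 579.6 -299.9   42. ]
slide (363, 155, 21, 32)
[array([ 557.2, -358.6,   75. ]), array([ 557.4, -375.2,   75. ])]
```

View pics/w3c.png

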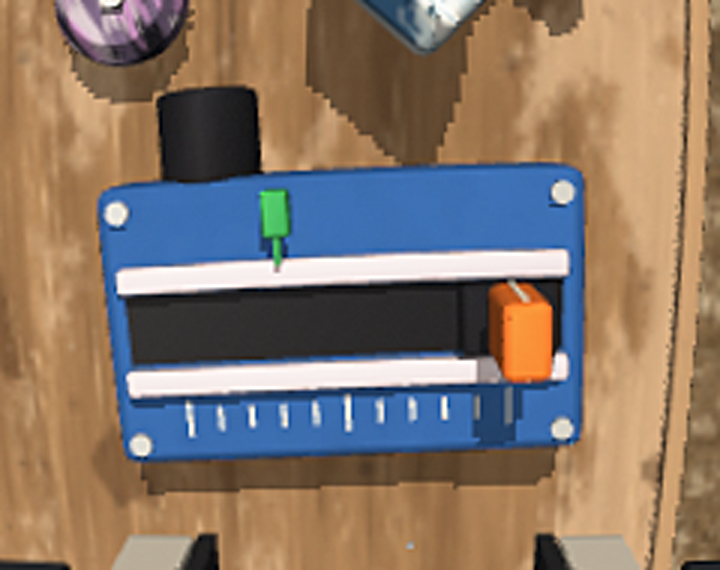

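The picture shows the slide at the last tick (fully shut), white line at about (517,290) and pointer tip at (278,268). I'll work out the distance along the track and drag that far.

Run:
```python
from h import *
np.set_printoptions(precision=1,suppress=True)
dn=quat((0,0,-1),(1,0,0)); s=dict(np.load("pics/w3.npz"))
px=lambda a,b:(200+a/3-.33,60+b/3-.33)
t0=wplane(px(508,405),34,s);t10=wplane(px(191,418),34,s);pb=wplane(px(275,213),42,s);pt=wplane(px(278,262),42,s);ln=wplane(px(513,284),75,s)
ydir=(t10-t0);L=np.hypot(*ydir[:2]);ydir=ydir/L; print("ticks",t0,t10,L,ydir,"pt",pb,pt,"line",ln)
print("pointer s:",(pb-t0)@ydir*[1][0],(pt-t0)[:2]@ydir[:2],"line s:",(ln-t0)[:2]@ydir[:2])
cur=np.array([548.4,-370.7]); d=((pb+pt)/2)[:2]@ydir[:2]-cur@ydir[:2]; tgt=cur+ydir[:2]*d; print("travel",d,tgt)
d=float(np.clip(d,60,80))
bot.move_gripper(44,20); bot.move_ptp((548.4,-370.7,120),dn); bot.line_to((548.4,-370.7,50),80)
bot.move_gripper(0,20); bot.pause(.2); c=bot.read_state(); print(c["width"],c["tcp_pos"],c["contact_force"])
bot.line_to((*tgt,50),30); bot.pause(.3); c=bot.read_state(); print(c["width"],c["tcp_pos"],c["contact_force"])
bot.move_gripper(44); bot.pause(.2); bot.line_to((*tgt,130),80); bot.move_ptp((520,-300,150),dn); bot.pause(.3)
s=bot.read_state(); im=bot.camera("wrist"); np.savez("pics/w4.npz",tcp_pos=s["tcp_pos"],eef_rot=s["eef_rot"])
cv2.imwrite("pics/w4c.png",cv2.resize(im[60:250,200:440],None,fx=3,fy=3,interpolation=cv2.INTER_CUBIC)[:,:,::-1])
```

```text
ticks [ 520.5 -370.4   34. ] [ 516.3 -270.6   34. ] 99.84570359673064 [-0.  1.  0.] pt [ 580.9 -299.9   42. ] [ 566.5 -300.5   42. ] line [ 565.4 -364.3   75. ]
pointer s: 67.84150819926566 67.84396604490551 line s: 4.148095266778109
travel 69.34991805588953 [ 545.5 -301.4]
13.989492938522304 [ 548.4 -370.6   50.2] [-0.3  1.8  2.7]
14.04198806738184 [ 545.6 -301.    50.1] [-1.5 -1.7  5.9]
```

View pics/w4c.png

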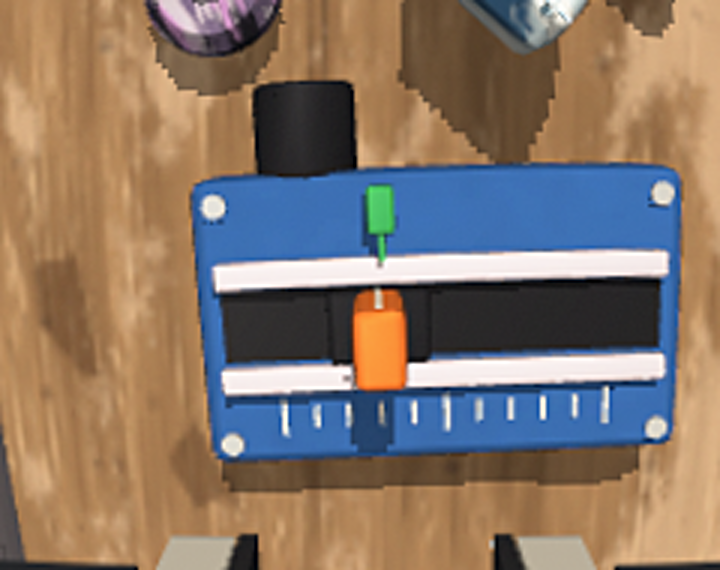

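The white line at (378,298) is in line with the pointer tip at (381,265), within about 1–2 mm. The beakers were already seen seated, so I'm handing in.

Run:
```python
from h import *
bot.line_to((520,-300,280),150); bot.pause(.3); print(bot.read_state()["t"]); print(bot.close_job())
```

```text
93.7
the job is handed in; nothing more can be done
None
```

I handed the job in at 93.7 s with no verdict returned: I shut the damper first, put the blue, green and white beakers (the only ones present) mouth-down on their own pegs, then opened the slide to within about 2 mm of the green pointer by the last picture, and never touched the violet knob or coat hook.

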